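# Start the thumb screw of the specimen press

## Task

One thumb screw of the specimen press is tight; the other stands proud, resting loose on the first edge of its thread. Turn the proud screw backward (counter-clockwise seen from above) until it drops off that edge, then forward (clockwise) one full turn from where it dropped, so that its thread has just started. Finish still gripping the screw's head, holding it still, and do not knock over or push aside the things standing round the press.

Things in the scene. Friction and masses are not known exactly. Their poses are not given: they have to be found in the camera images.
- press: Fixed specimen press: grey base plate 190 x 64 mm (top 12 mm high), two bosses 120 mm apart joined by a flat steel strap (160 x 34 mm, top 44 mm high). Origin at work-surface level on the axis of the proud screw; z up; +x runs along the plate to the second boss, whose identical thumb screw is tight and fixed (head 44 to 68 mm high).
- screw_head (a point): Centre of the proud thumb screw's round knurled steel head: 36 mm in diameter, 24 mm high, on a 20 mm shank; grip it at any angle. About 87 mm above the work surface at the start, 12 mm lower when done. It weighs about 0.13 kg, turns easily (0.03 N m) and can only turn and go up and down on its upright axis. x points along the raised rib on top.
- screw (a joint): Turn of the proud screw, rad, counted over several turns; grows counter-clockwise seen from above (backward). Right-hand thread, pitch 6 mm. The edge it rests on ends, unmarked, about 30 to 125 degrees backward of the start; past it the screw falls 6 mm. A firm grip holds it up: loosen the grip or push down to let it drop. Further backward it climbs again.
- screw_lift (a joint): Height of the proud screw along its axis, m, growing upward: 0 at the very end of the first thread edge (0.5 to 2 mm below that at the start), -0.006 after the drop, -0.012 one forward turn later (it sinks 6 mm a turn by its weight). Up to 2 mm of free lift before the thread has started, 0.5 mm play after.
- timer: Bystander: white timer 64 x 64 x 19 mm lying loose, origin under its centre.
- stain_bottle_1: Bystander: small brown bottle, 30 mm wide, 74 mm high, standing loose to the right; origin under its centre.
- stain_bottle_2: Bystander: small brown bottle, 30 mm wide, 74 mm high, standing loose to the left; origin under its centre.
- marker_1: Bystander: felt marker 125 mm long, 12 mm thick, lying loose in front of the press; origin under its centre.
- marker_3: Bystander: felt marker 132 mm long, 12 mm thick, lying loose in front of the press; origin under its centre.

How it is judged:
By the outcome, as a careful person would: the job done as asked, in the order asked, and still so for the second after the job is handed in, while the arm keeps its last pose, push and grip.
It also fails if it takes over 72 s, if anything falls off the work surface, if the arm or the gripper's body presses on something with over 40 N, if the wrist force passes 120 N, or if a joint passes its speed limit or range.

## Robot

A 6-joint arm with a two-finger parallel gripper is mounted at the origin on a cart in front of the work surface, level with it; the furniture and walls round the work are solid. World frame = base frame: x ahead of the robot, y to its left, z up, the work surface at z = 0. Lengths are in m, angles in rad, forces in N, time in s.
With the tool pointing down it reaches from about 0.35 to 0.875 m from the base axis. Payload 4.2 kg.
Tool frame: the origin (TCP) lies on the centre line of the jaws, within the pads' length; the fingertips stand 8 mm ahead of it and the grasp point (between the pads) lies 11 mm behind it; z points along the fingers, y is the direction in which the jaws open and shut (so a half turn about z gives the same grasp; the last joint's range is limited). The gripper opens to 87 mm and grips with 3 to 60 N. Pads are 19 mm wide; open, the fingers measure 117 mm over their backs; the gripper's body (75 mm by 190 mm) begins 51 mm behind the grasp point.
Start: joints at [-0.95, 0.385, 0.008, 0, -1.194, -0.259], TCP at [0.221, -0.585, 0.195] pointing down, gripper open.
Joint ranges: [-3.14, 3.14], [-1.21, 2.06], [-1.07, 1.41], [-3.16, 2.05], [-2.99, -0.16], [-3.1, 3.1]. Speed limits (rad/s): [2.79, 2.79, 3.14, 3.14, 3.14, 3.14].

## Interface

Orientations are given as a rotation vector (axis times angle).
In Python, from cell import get_obs, capture, camera_model, r gives the robot as it stands. The module is installed in compiled form; this text tells all that it offers.
- The arm moves only by the tool jog_arm, never from a script. Its argument "motion" is a list of rows, each a list of 3 entries, a list of its own where there are three numbers: the turn, a rotation vector about the tool's x, y, z in degrees, then the shift along the tool's x, y, z in cm, then the opening, from 0 (shut) to 1 (fully open). A call has 1 to 12 rows; each row is the pose to reach, as a shift and turn from the pose commanded when the call began, along the tool's axes at that moment; what a row does not reach only later rows make up. A row lasts 1/12 s, in which the tool goes at most 41.7 mm and 7.16 degrees, less where a joint would pass 70% of its speed; a pose out of reach is approached as far as the arm can. A call with a gripper value outside its range is refused whole. The fingers move at their own pace and stop on an object; "squeeze" is the grip in N (left out, the last holds). Time passes only in rows, so rows that repeat a pose let the fingers close. It gives the time, the measured TCP pose, the force and the opening at its end, in the units of the state.
- get_obs(): the state, without advancing time (a new reading comes with each control period).
- capture(name): name is "side" or "top"; returns the picture (420x560x3 uint8, red, green, blue); there is no depth.
- camera_model(name): a dict with "camera_matrix" (3x3 intrinsics, pixels), "distortion" ([k1, k2, p1, p2, k3] as OpenCV has them; the pictures are not rectified), "origin" and "orientation" of the camera in the world. Camera axes: x right, y up, looking along -z (the intrinsics and any distortion apply to the point x, -y, -z); pixel columns grow to the right and rows downward; lengths in m; the calibration is good to about 2 mm. A picture is of the moment at which its call begins. camera_model takes no time and is no camera call.
- r.finish_job(): hands the job in, once; it reports no verdict.
The state is a dict: "t": time; "joint_positions": joint angles; "dq": joint speeds; "joint_efforts": joint torques, N m; "tool_pos": TCP position; "ee_rot": TCP orientation; "ft_force": force on the tool from outside, world axes, zero at the start; "wrist_torque": the same for the moment, N m; "gripper_width": finger opening in m.
Only numpy, scipy, OpenCV 4.12 (cv2) and the standard library are available. Lean on these libraries where they do the work, as an engineer would, in place of code of your own. Each camera call takes 0.05 s, during which the arm holds its last target. There are 200 camera calls.

## Working session

There is one attempt and no reset: what is moved stays moved. The work goes in short steps, Python scripts to look and compute and a tool call to move; the robot and the scene stay as the last step left them, time stands still between calls to the robot, and variables do not carry over. Pictures are saved under pics/ and viewed, about 8 in all and at most 12, crops included, and the job is handed in when it is done.

Besides the shell and the picture viewer there is one more tool, called after "Request:" by a JSON object that holds its "method" and its "body", one argument or row to a line. jog_arm: Moves the arm, as the interface text tells. Its arguments: {"type":"object","properties":{"motion":{"type":"array"},"squeeze":{"type":"number"}},"required":["motion"]}

```bash
mkdir -p pics; cat > h.py <<'E'
import numpy as np, cv2
from scipy.spatial.transform import Rotation as R
from cell import get_obs, capture, camera_model, r
def cam(n):
    m=camera_model(n); o=np.array(m["orientation"],float)
    Rm=o if o.shape==(3,3) else (R.from_rotvec(o).as_matrix() if o.size==3 else R.from_quat(o).as_matrix())
    return np.array(m["camera_matrix"]),np.array(m["distortion"],float),np.array(m["origin"]),Rm
def ray(n,uv):
    K,D,o,Rm=cam(n); p=cv2.undistortPoints(np.array([[uv]],float),K,D)[0,0]
    return o,Rm@np.array([p[0],-p[1],-1])
def onz(n,uv,z):
    o,d=ray(n,uv); return o+d*(z-o[2])/d[2]
def proj(n,P):
    K,D,o,Rm=cam(n); c=(np.atleast_2d(P)-o)@Rm; c=c*[1,-1,-1]
    return cv2.projectPoints(c,np.zeros(3),np.zeros(3),K,D)[0][:,0]
def snap(n,f):
    i=capture(n); cv2.imwrite("pics/"+f,i[...,::-1]); return i
E
python3 - <<'E'
from h import *
print(camera_model("top")); print(camera_model("side"))
snap("top","t0.png");snap("side","s0.png");print(get_obs())
E
```

```text
{'camera_matrix': array([[475.79129475,   0.        , 280.70961324],
       [  0.        , 475.79129475, 215.12205354],
       [  0.        ,   0.        ,   1.        ]]), 'distortion': array([-0.10499137,  0.        ,  0.        ,  0.        ,  0.        ]), 'origin': array([ 0.31245758, -0.04975961,  0.92082575]), 'orientation': array([ 0.1875936 , -0.20037504, -1.63587534])}
{'camera_matrix': array([[486.89279402,   0.        , 281.32142164],
       [  0.        , 486.89279402, 214.44648411],
       [  0.        ,   0.        ,   1.        ]]), 'distortion': array([-0.03041476,  0.        ,  0.        ,  0.        ,  0.        ]), 'origin': array([ 0.48375369, -0.90363442,  0.56506667]), 'orientation': array([ 1.07375597, -0.0118545 , -0.0409307 ])}
{'t': 0.1, 'joint_positions': array([-9.50409613e-01,  3.85502695e-01,  6.73998440e-03, -4.25214056e-04,
       -1.19402083e+00, -2.58586630e-01]), 'dq': array([-0.00040453, -0.00365456,  0.00213603,  0.00170512,  0.00086803,
        0.0008058 ]), 'joint_efforts': array([-5.26171734e-04, -3.91690850e+01,  1.87936234e+01,  4.23186511e+00,
        1.34826702e-02, -7.43819214e-05]), 'tool_pos': array([ 0.22100716, -0.5839709 ,  0.1944478 ]), 'ee_rot': array([ 5.64889297e-01, -3.08989159e+00, -3.08854255e-03]), 'ft_force': array([0.24045323, 0.48187895, 0.67484509]), 'wrist_torque': array([-0.01477033, -0.01865011,  0.08214614]), 'gripper_width': 0.08694136350389628}
```

View pics/t0.png

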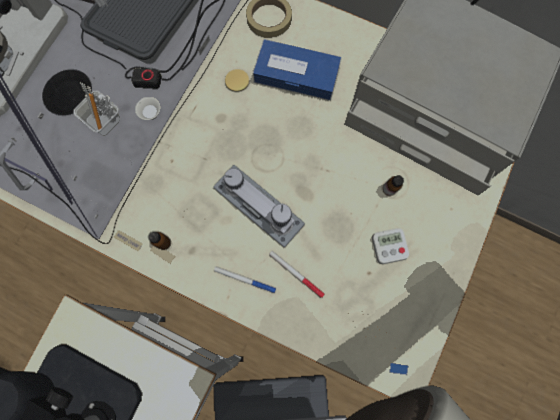

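View pics/s0.png

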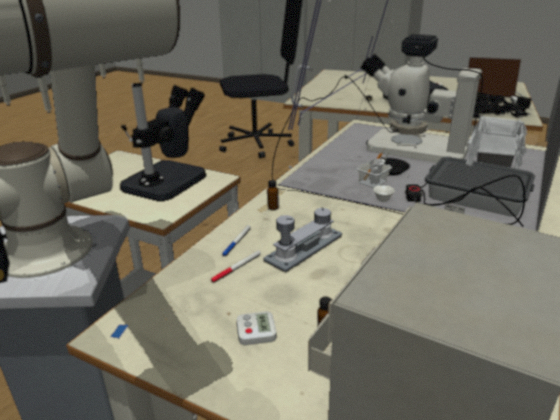

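```bash
python3 - <<'E'
from h import *
t=cv2.imread("pics/t0.png");s=cv2.imread("pics/s0.png")
a=cv2.resize(t[155:255,200:320],None,fx=4,fy=4,interpolation=2)
b=cv2.resize(s[195:275,250:350],None,fx=4,fy=4,interpolation=2)
c=np.zeros((400,880,3),np.uint8);c[:,:480]=a;c[:320,480:]=b
cv2.imwrite("pics/z0.png",c[:, :800] if 0 else cv2.resize(c,(800,364)))
def tri(u,v):
    o1,d1=ray("top",u);o2,d2=ray("side",v)
    A=np.c_[d1,-d2];k=np.linalg.lstsq(A,o2-o1,rcond=None)[0];p,q=o1+k[0]*d1,o2+k[1]*d2
    return (p+q)/2,np.linalg.norm(p-q)
print(tri((281,214),(286,220)),tri((233,178),(322,212)))
for z in(.099,.068): print(onz("top",(281,214),z),onz("top",(233,178),z))
print("sizes: markers etc",[onz("top",p,.01).round(3) for p in[(215,268),(275,290),(270,253),(323,295),(391,246)]],[onz("top",p,.0).round(3) for p in[(160,241),(394,187)]])
E
```

```text
(array([ 0.5204804 , -0.06475633,  0.09675181]), np.float64(0.0014377603695356952)) (array([0.60337986, 0.01984913, 0.0672029 ]), np.float64(0.0009120287318922899))
[ 0.51917674 -0.06477791  0.099     ] [0.59300634 0.01729177 0.099     ]
[ 0.52697437 -0.06534441  0.068     ] [0.60358889 0.01982101 0.068     ]
sizes: markers etc [array([0.444, 0.068, 0.01 ]), array([ 0.394, -0.044,  0.01 ]), array([ 0.465, -0.039,  0.01 ]), array([ 0.377, -0.134,  0.01 ]), array([ 0.461, -0.276,  0.01 ])] [array([0.507, 0.177, 0.   ]), array([ 0.584, -0.3  ,  0.   ])]
```

View pics/z0.png

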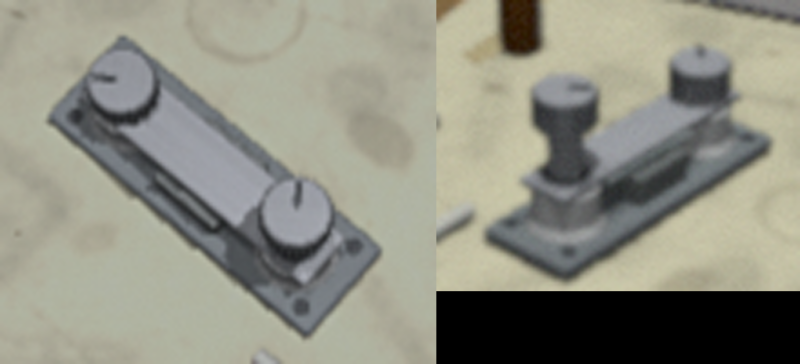

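Request:
{"method": "jog_arm", "body": {
  "motion": [
    [[0, 0, -102], [-46.3, 38, 3.5], 1],
    [[0, 0, -102], [-46.3, 38, 3.5], 1],
    [[0, 0, -102], [-46.3, 38, 3.5], 1],
    [[0, 0, -102], [-46.3, 38, 3.5], 1],
    [[0, 0, -102], [-46.3, 38, 3.5], 1],
    [[0, 0, -102], [-46.3, 38, 3.5], 1],
    [[0, 0, -102], [-46.3, 38, 3.5], 1],
    [[0, 0, -102], [-46.3, 38, 3.5], 1],
    [[0, 0, -102], [-46.3, 38, 3.5], 1],
    [[0, 0, -102], [-46.3, 38, 3.5], 1],
    [[0, 0, -102], [-46.3, 38, 3.5], 1],
    [[0, 0, -102], [-46.3, 38, 3.5], 1]
  ]
}}

```text
t: 1.1
tool_pos: [0.4703, -0.1497, 0.1661]
ee_rot: [2.526, -1.868, -0.0]
ft_force: [1.3, -0.2, 0.6]
gripper_width: 0.0873
```

Request:
{"method": "jog_arm", "body": {
  "motion": [
    [[0, 0, 0], [0, 0, 0], 1],
    [[0, 0, 0], [0, 0, 0], 1],
    [[0, 0, 0], [0, 0, 0], 1]
  ]
}}

```text
t: 1.35
tool_pos: [0.4695, -0.1516, 0.1659]
ee_rot: [2.519, -1.876, -0.002]
ft_force: [0.1, -0.8, -0.2]
gripper_width: 0.0871
```

```bash
cat >> h.py <<'E'
def need(x,y,z,yaw):
    o=get_obs(); M=R.from_rotvec(o["ee_rot"]); T=R.from_euler("z",yaw,degrees=True)*R.from_euler("x",180,degrees=True)
    print("t",round(o["t"],2),"turn",(M.inv()*T).as_rotvec(degrees=True).round(2),"shift_cm",(M.inv().apply(np.array([x,y,z])-o["tool_pos"])*100).round(3))
    st(o)
def st(o=None):
    o=o or get_obs(); x=R.from_rotvec(o["ee_rot"]).as_matrix()
    print("yaw",np.degrees(np.arctan2(x[1,0],x[0,0])).round(2),"j6",np.degrees(o["joint_positions"][5]).round(1),"pos",o["tool_pos"].round(4),"tool F",(x.T@o["ft_force"]).round(2),"Tq",(x.T@o["wrist_torque"]).round(3),"w",round(o["gripper_width"],4),"tilt",x[:,2].round(4))
E
python3 -c "
from h import *
need(.520,-.0655,.16,-57)"
```

```text
t 1.35 turn [  0.07   0.04 -16.33] shift_cm [-6.802 -7.304  0.582]
yaw -73.33 j6 15.7 pos [ 0.4695 -0.1516  0.1659] tool F [0.83 0.15 0.15] Tq [-0.12  -0.04   0.001] w 0.0871 tilt [-1.3e-03  1.0e-04 -1.0e+00]
```

Request:
{"method": "jog_arm", "body": {
  "motion": [
    [[0, 0, -5.5], [-2.3, -2.4, 0.2], 1],
    [[0, 0, -11], [-4.6, -4.8, 0.4], 1],
    [[0, 0, -16.3], [-6.8, -7.3, 0.58], 1],
    [[0, 0, -16.3], [-6.8, -7.3, 0.58], 1],
    [[0, 0, -16.3], [-6.8, -7.3, 0.58], 1],
    [[0, 0, -16.3], [-6.8, -7.3, 0.58], 1]
  ]
}}

```text
t: 1.85
tool_pos: [0.5196, -0.067, 0.1603]
ee_rot: [2.758, -1.503, -0.001]
ft_force: [-0.7, 0.8, 0.8]
gripper_width: 0.0871
```

```bash
python3 -c "
from h import *
need(.520,-.0655,.077,-57)
t=snap('top','t1.png');s=snap('side','s1.png')
a=cv2.resize(t[140:270,180:340],(540,439));b=cv2.resize(s[130:290,230:360],(260,320))
c=np.zeros((439,800,3),np.uint8);c[:,:540]=a;c[:320,540:]=b
cv2.imwrite('pics/z1.png',c[...,::-1])"
```

```text
t 1.85 turn [ 0.05  0.03 -0.18] shift_cm [-0.1   -0.119  8.326]
yaw -57.18 j6 22.4 pos [ 0.5196 -0.067   0.1603] tool F [-1.02  0.15 -0.8 ] Tq [-0.144 -0.071 -0.006] w 0.0871 tilt [-1.e-03 -1.e-04 -1.e+00]
```

View pics/z1.png

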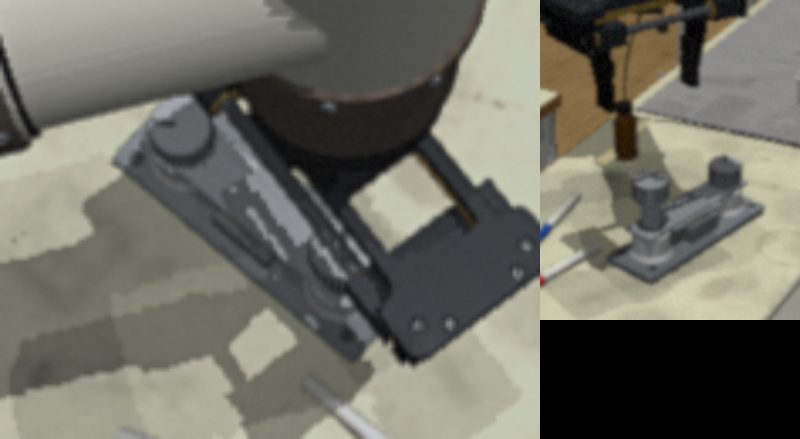

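Request:
{"method": "jog_arm", "body": {
  "motion": [
    [[0, 0, 0], [-0.1, -0.12, 2], 1],
    [[0, 0, 0], [-0.1, -0.12, 4], 1],
    [[0, 0, 0], [-0.1, -0.12, 6], 1],
    [[0, 0, 0], [-0.1, -0.12, 7.3], 1],
    [[0, 0, 0], [-0.1, -0.12, 8.3], 1],
    [[0, 0, 0], [-0.1, -0.12, 8.3], 1],
    [[0, 0, 0], [-0.1, -0.12, 8.3], 1]
  ]
}}

```text
t: 2.53
tool_pos: [0.5208, -0.0649, 0.0776]
ee_rot: [2.759, -1.501, -0.0]
ft_force: [-0.1, 0.9, 0.0]
gripper_width: 0.0871
```

```bash
python3 -c "
from h import *
need(.520,-.0655,.077,-57);print(get_obs()['joint_positions'].round(3))
t=snap('top','t2.png');s=snap('side','s2.png')
a=cv2.resize(t[155:255,215:345],(455,350));b=cv2.resize(s[160:275,240:350],(345,360))
c=np.zeros((360,800,3),np.uint8);c[:350,:455]=a;c[:,455:]=b
cv2.imwrite('pics/z2.png',c[...,::-1])"
```

```text
t 2.53 turn [ 0.02 -0.01 -0.08] shift_cm [0.005 0.097 0.065]
yaw -57.08 j6 22.3 pos [ 0.5208 -0.0649  0.0776] tool F [-0.85 -0.41 -0.  ] Tq [-0.014 -0.081 -0.001] w 0.0871 tilt [-2.e-04 -4.e-04 -1.e+00]
[ 0.186  0.337 -0.397  0.    -0.837  0.389]
```

View pics/z2.png

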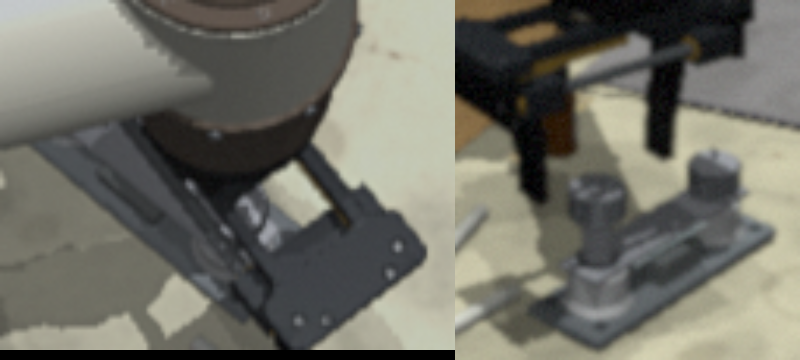

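```bash
python3 -c "
from h import *
o=get_obs();M=R.from_rotvec(o['ee_rot']);p=o['tool_pos']
for n in('side','top'):
  q=proj(n,[p+M.apply([0,s*.0435,.008]) for s in(-1,1)]+[p,[.52,-.0655,.099],[.52,-.0655,.075]])
  print(n,q.round(1).tolist())
# side crop px -> full
f=lambda u,v:(240+(u-455)*110/345,160+v*115/360)
print([f(*k) for k in[(535,200),(660,155),(597,180)]])"
```

```text
side [[303.6, 225.0], [268.3, 238.1], [286.3, 228.0], [285.4, 219.3], [285.5, 229.8]]
top [[266.6, 198.3], [295.2, 234.9], [280.7, 215.4], [281.4, 213.5], [281.4, 216.7]]
[(265.5072463768116, 223.88888888888889), (305.3623188405797, 209.51388888888889), (285.27536231884056, 217.5)]
```

```bash
python3 -c "
from h import *
t=cv2.imread('pics/t2.png');s=cv2.imread('pics/s2.png')
def crop(n,i,x,y,w,h,k):
  c=cv2.resize(i[y:y+h,x:x+w],None,fx=k,fy=k,interpolation=2)
  c=cv2.convertScaleAbs(c,alpha=1.8,beta=25)
  o=get_obs();M=R.from_rotvec(o['ee_rot']);p=o['tool_pos']
  q=proj(n,[p+M.apply([0,sg*.0435,zz]) for sg in(-1,1) for zz in (.008,-.062)]+[p])
  for j,u in enumerate(q): cv2.circle(c,tuple(int(v) for v in (u-[x,y])*k),3,[(0,0,255),(0,255,0),(0,0,255),(0,255,0),(255,0,0)][j],-1)
  return c
a=crop('top',t,230,160,100,100,4);b=crop('side',s,235,150,100,100,4)
cv2.imwrite('pics/z3.png',np.hstack([a,b]))"
```

```text
(no output)
```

View pics/z3.png

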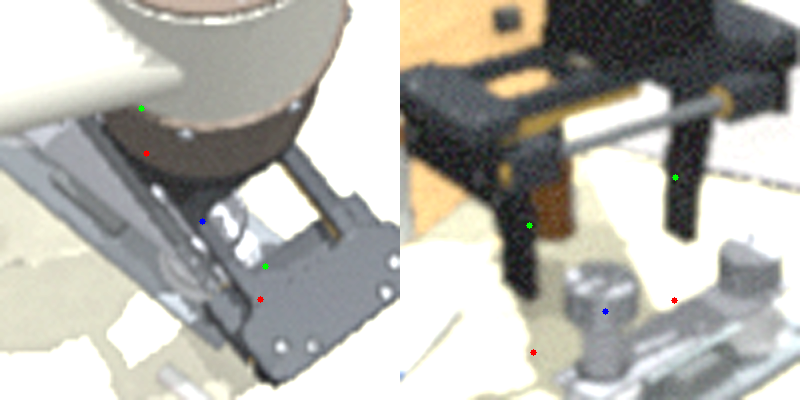

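Request:
{"method": "jog_arm", "body": {
  "motion": [
    [[0, 0, 0], [0, 0, 0], 0.3],
    [[0, 0, 0], [0, 0, 0], 0.3],
    [[0, 0, 0], [0, 0, 0], 0.3],
    [[0, 0, 0], [0, 0, 0], 0.3],
    [[0, 0, 0], [0, 0, 0], 0.3],
    [[0, 0, 0], [0, 0, 0], 0.3],
    [[0, 0, 0], [0, 0, 0], 0.3],
    [[0, 0, 0], [0, 0, 0], 0.3]
  ],
  "squeeze": 8
}}

```text
t: 3.3
tool_pos: [0.5209, -0.0642, 0.0775]
ee_rot: [2.761, -1.5, -0.0]
ft_force: [-0.4, -0.4, 0.9]
gripper_width: 0.0418
```

```bash
python3 -c "
from h import *
st()
t=snap('top','t3.png');s=snap('side','s3.png')
def crop(n,i,x,y,w,h,k):
  c=cv2.resize(i[y:y+h,x:x+w,::-1],None,fx=k,fy=k,interpolation=2)
  c=cv2.convertScaleAbs(c,alpha=1.8,beta=25)
  return c
a=crop('top',t,230,160,100,100,4);b=crop('side',s,235,150,100,100,4)
cv2.imwrite('pics/z4.png',np.hstack([a,b]))"
```

```text
yaw -57.03 j6 22.3 pos [ 0.5209 -0.0642  0.0775] tool F [ 0.11  0.57 -0.87] Tq [-0.116 -0.066 -0.06 ] w 0.0418 tilt [-0. -0. -1.]
```

View pics/z4.png

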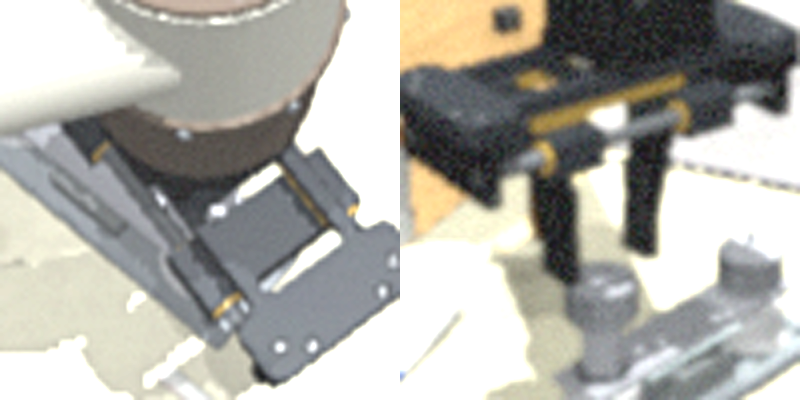

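```bash
cat >> h.py <<'E'
def tri(u,v):
    o1,d1=ray("top",u);o2,d2=ray("side",v)
    k=np.linalg.lstsq(np.c_[d1,-d2],o2-o1,rcond=None)[0];p,q=o1+k[0]*d1,o2+k[1]*d2
    return (p+q)/2,np.linalg.norm(p-q)
E
python3 -c "
from h import *
st()
o=get_obs();M=R.from_rotvec(o['ee_rot']);p=o['tool_pos']
for u,v in [((287,235.7),(271.2,189.5)),((255,197.5),(305.7,178.7)),((280,240),(235+140/4,150+158/4))]:
  P,e=tri(u,v);print(P.round(4),e.round(4),M.inv().apply(P-p).round(4))
"
```

```text
yaw -57.02 j6 22.3 pos [ 0.5209 -0.0642  0.0775] tool F [-0.55 -0.19  0.14] Tq [-0.138 -0.036 -0.025] w 0.0341 tilt [-1.e-04 -0.e+00 -1.e+00]
[ 0.4799 -0.0696  0.1635] 0.0273 [-0.0178  0.0373 -0.0861]
[ 0.5494 -0.0219  0.1615] 0.028 [-0.0199 -0.0469 -0.0841]
[ 0.4763 -0.0576  0.1576] 0.0303 [-0.0298  0.0339 -0.0802]
```

Request:
{"method": "jog_arm", "body": {
  "motion": [
    [[0, 0, 0], [0, 0, 0], 1],
    [[0, 0, 0], [0, 0, 0], 1],
    [[0, 0, 0], [0, 0, 0], 1],
    [[0, 0, 0], [0, 0, 0], 1],
    [[0, 0, 0], [0, 0, 0], 1],
    [[0, 0, 0], [0, 0, 0], 1],
    [[0, 0, 0], [0, 0, 0.4], 1],
    [[0, 0, 0], [0, 0, 0.8], 1],
    [[0, 0, 0], [0, 0, 1.2], 1],
    [[0, 0, 0], [0, 0, 1.6], 1],
    [[0, 0, 0], [0, 0, 2.0], 1],
    [[0, 0, 0], [0, 0, 2.0], 1]
  ]
}}

```text
t: 4.4
tool_pos: [0.5201, -0.0643, 0.0563]
ee_rot: [2.759, -1.499, -0.003]
ft_force: [0.6, -0.2, -0.8]
gripper_width: 0.0867
```

```bash
python3 -c "
from h import *
st()
t=snap('top','t4.png');s=snap('side','s4.png')
def crop(n,i,x,y,w,h,k):
  c=cv2.resize(i[y:y+h,x:x+w,::-1],None,fx=k,fy=k,interpolation=2)
  return cv2.convertScaleAbs(c,alpha=1.8,beta=25)
a=crop('top',t,230,160,100,100,4);b=crop('side',s,235,170,100,100,4)
cv2.imwrite('pics/z5.png',np.hstack([a,b]))"
```

```text
yaw -57.04 j6 22.3 pos [ 0.5201 -0.0643  0.0563] tool F [ 0.44 -0.39  0.79] Tq [-0.09  -0.081  0.036] w 0.0867 tilt [-2.2e-03 -2.0e-04 -1.0e+00]
```

View pics/z5.png

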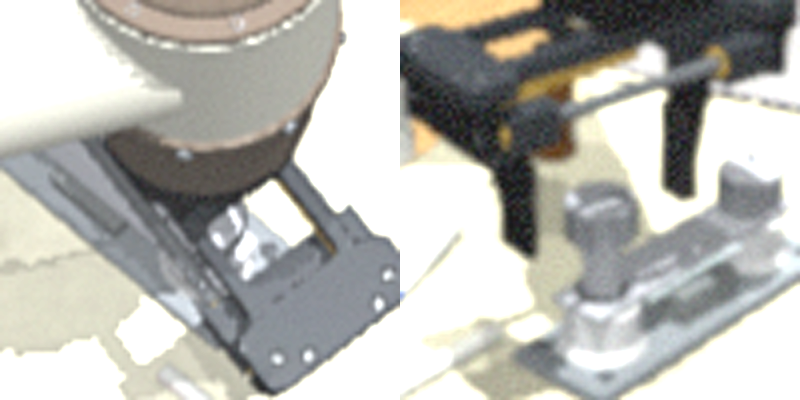

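Request:
{"method": "jog_arm", "body": {
  "motion": [
    [[0, 0, 0], [0, 0, 0], 0.2],
    [[0, 0, 0], [0, 0, 0], 0.2],
    [[0, 0, 0], [0, 0, 0], 0.2],
    [[0, 0, 0], [0, 0, 0], 0.2],
    [[0, 0, 0], [0, 0, 0], 0.2],
    [[0, 0, 0], [0, 0, 0], 0.2],
    [[0, 0, 0], [0, 0, 0], 0.2],
    [[0, 0, 0], [0, 0, 0], 0.2],
    [[0, 0, 0], [0, 0, 0], 0.2],
    [[0, 0, 0], [0, 0, 0], 0.2],
    [[0, 0, 0], [0, 0, 0], 0.2]
  ],
  "squeeze": 6
}}

```text
t: 5.42
tool_pos: [0.5204, -0.0645, 0.0574]
ee_rot: [2.76, -1.5, -0.001]
ft_force: [-0.3, -1.6, 1.2]
gripper_width: 0.0356
```

```bash
python3 -c "
from h import *
st()"
```

```text
yaw -57.03 j6 22.3 pos [ 0.5204 -0.0645  0.0574] tool F [ 1.16  1.06 -1.21] Tq [-0.576  0.148 -0.006] w 0.0356 tilt [-1.e-03 -3.e-04 -1.e+00]
```

Request:
{"method": "jog_arm", "body": {
  "motion": [
    [[0, 0, 0], [0, 0, 0], 0.65],
    [[0, 0, 0], [0, 0, 0], 0.65],
    [[0, 0, 0], [0, 0, 0], 0.65],
    [[0, 0, 0], [0, 0, 0], 0.65],
    [[0, 0, 0], [0, 0, 0.3], 0.65],
    [[0, 0, 0], [0, 0, 0.6], 0.65],
    [[0, 0, 0], [0, 0, 0.9], 0.65],
    [[0, 0, 0], [0, 0, 0.9], 0.65]
  ]
}}

```text
t: 6.08
tool_pos: [0.5202, -0.0642, 0.0476]
ee_rot: [2.76, -1.5, -0.002]
ft_force: [-0.9, -0.2, -0.4]
gripper_width: 0.0558
```

Request:
{"method": "jog_arm", "body": {
  "motion": [
    [[0, 0, 0], [0, 0, 0], 0.2],
    [[0, 0, 0], [0, 0, 0], 0.2],
    [[0, 0, 0], [0, 0, 0], 0.2],
    [[0, 0, 0], [0, 0, 0], 0.2],
    [[0, 0, 0], [0, 0, 0], 0.2],
    [[0, 0, 0], [0, 0, 0], 0.2],
    [[0, 0, 0], [0, 0, 0], 0.2]
  ],
  "squeeze": 10
}}

```text
t: 6.67
tool_pos: [0.5205, -0.0645, 0.0485]
ee_rot: [2.76, -1.5, -0.001]
ft_force: [-0.7, -0.9, 2.2]
gripper_width: 0.0355
```

```bash
python3 -c "
from h import *
st()
t=snap('top','t5.png');s=snap('side','s5.png')
def crop(n,i,x,y,w,h,k):
  c=cv2.resize(i[y:y+h,x:x+w,::-1],None,fx=k,fy=k,interpolation=2)
  return cv2.convertScaleAbs(c,alpha=1.8,beta=25)
b=crop('side',s,245,190,75,75,8)
cv2.imwrite('pics/z6.png',b);st()"
```

```text
yaw -57.03 j6 22.3 pos [ 0.5205 -0.0645  0.0485] tool F [ 0.42  1.08 -2.19] Tq [-0.642  0.132  0.031] w 0.0355 tilt [-8.e-04 -3.e-04 -1.e+00]
yaw -57.03 j6 22.3 pos [ 0.5205 -0.0645  0.0485] tool F [-0.19  2.26 -0.9 ] Tq [-0.728  0.196 -0.055] w 0.0355 tilt [-9.e-04 -3.e-04 -1.e+00]
```

View pics/z6.png

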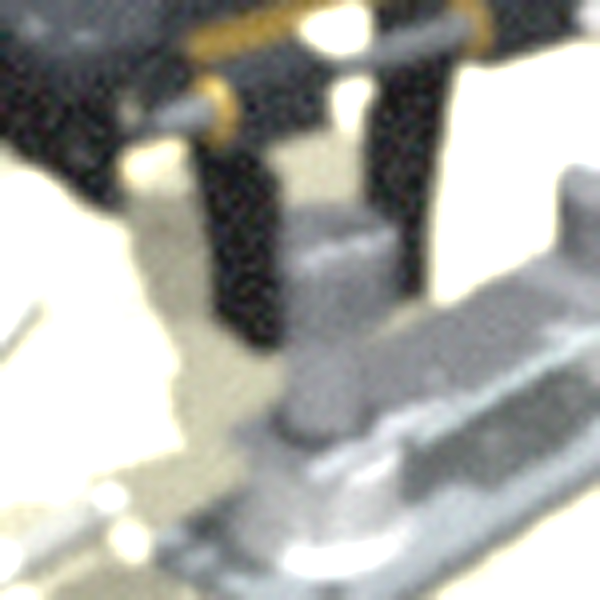

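Request:
{"method": "jog_arm", "body": {
  "motion": [
    [[0, 0, 0], [0, 0, 0.1], 0.2],
    [[0, 0, 0], [0, 0, 0.1], 0.2],
    [[0, 0, 0], [0, 0, 0.1], 0.2]
  ]
}}

```text
t: 7.02
tool_pos: [0.5205, -0.0645, 0.0479]
ee_rot: [2.76, -1.499, -0.001]
ft_force: [-2.0, -1.9, 5.0]
gripper_width: 0.0353
```

```bash
python3 -c "
from h import *
st()"
```

```text
yaw -57.02 j6 22.3 pos [ 0.5205 -0.0645  0.0479] tool F [ 0.47  2.75 -4.98] Tq [-1.263 -0.079 -0.003] w 0.0353 tilt [-7.e-04 -4.e-04 -1.e+00]
```

Request:
{"method": "jog_arm", "body": {
  "motion": [
    [[0, 0, -4], [0, 0, 0], 0.2],
    [[0, 0, -8], [0, 0, 0], 0.2],
    [[0, 0, -12], [0, 0, 0], 0.2],
    [[0, 0, -16], [0, 0, 0], 0.2],
    [[0, 0, -20], [0, 0, 0], 0.2],
    [[0, 0, -24], [0, 0, 0], 0.2],
    [[0, 0, -24], [0, 0, 0], 0.2]
  ]
}}

```text
t: 7.6
tool_pos: [0.5202, -0.0646, 0.0478]
ee_rot: [3.012, -0.889, -0.002]
ft_force: [-3.4, -2.0, 6.7]
gripper_width: 0.0355
```

```bash
python3 -c "
from h import *
st()"
```

```text
yaw -32.9 j6 46.4 pos [ 0.5202 -0.0646  0.0478] tool F [-1.78  3.58 -6.67] Tq [-1.364 -0.715 -0.066] w 0.0355 tilt [-1.5e-03 -7.0e-04 -1.0e+00]
```

Request:
{"method": "jog_arm", "body": {
  "motion": [
    [[0, 0, -3], [0, 0, 0], 0.2],
    [[0, 0, -6], [0, 0, 0], 0.2],
    [[0, 0, -9], [0, 0, 0], 0.2],
    [[0, 0, -12], [0, 0, 0], 0.2],
    [[0, 0, -12], [0, 0, 0], 0.2],
    [[0, 0, -12], [0, 0, 0], 0.2]
  ]
}}

```text
t: 8.1
tool_pos: [0.5201, -0.0648, 0.0475]
ee_rot: [3.087, -0.575, -0.002]
ft_force: [-2.7, -3.9, 3.6]
gripper_width: 0.0353
```

Request:
{"method": "jog_arm", "body": {
  "motion": [
    [[0, 0, -3], [0, 0, 0], 0.2],
    [[0, 0, -6], [0, 0, 0], 0.2],
    [[0, 0, -9], [0, 0, 0], 0.2],
    [[0, 0, -12], [0, 0, 0], 0.2],
    [[0, 0, -12], [0, 0, 0], 0.2],
    [[0, 0, -12], [0, 0, 0], 0.2]
  ]
}}

```text
t: 8.6
tool_pos: [0.5199, -0.0649, 0.0479]
ee_rot: [3.13, -0.249, -0.003]
ft_force: [-5.0, -4.8, 7.7]
gripper_width: 0.0359
```

```bash
python3 -c "
from h import *
st()"
```

```text
yaw -9.1 j6 70.2 pos [ 0.5199 -0.0649  0.0479] tool F [-4.19  5.58 -7.64] Tq [-1.523 -1.43  -0.055] w 0.0359 tilt [-0.0022 -0.0011 -1.    ]
```

Request:
{"method": "jog_arm", "body": {
  "motion": [
    [[0, 0, -3], [-0.03, 0.04, 0], 0.2],
    [[0, 0, -6], [-0.06, 0.08, 0], 0.2],
    [[0, 0, -9], [-0.06, 0.08, 0], 0.2],
    [[0, 0, -12], [-0.06, 0.08, 0], 0.2],
    [[0, 0, -12], [-0.06, 0.08, 0], 0.2],
    [[0, 0, -12], [-0.06, 0.08, 0], 0.2]
  ]
}}

```text
t: 9.1
tool_pos: [0.5198, -0.0651, 0.0468]
ee_rot: [3.14, 0.078, -0.002]
ft_force: [-0.6, -3.9, -1.9]
gripper_width: 0.0357
```

```bash
python3 -c "
from h import *
st()"
```

```text
yaw 2.84 j6 82.2 pos [ 0.5198 -0.0651  0.0468] tool F [-0.79  3.83  1.95] Tq [-1.379 -0.476 -0.05 ] w 0.0357 tilt [-1.1e-03 -2.0e-04 -1.0e+00]
```

Request:
{"method": "jog_arm", "body": {
  "motion": [
    [[0, 0, 0], [0, 0, 0], 0.6],
    [[0, 0, 0], [0, 0, 0], 0.6],
    [[0, 0, 0], [0, 0, 0], 0.6],
    [[0, 0, 0], [0, 0, 0], 0.6],
    [[0, 0, 0], [0, 0, 0], 0.6],
    [[0, 0, 0], [0, 0, 0], 0.6]
  ]
}}

```text
t: 9.6
tool_pos: [0.5205, -0.0646, 0.0477]
ee_rot: [-3.14, -0.081, -0.001]
ft_force: [-0.8, 0.3, 0.3]
gripper_width: 0.0518
```

```bash
python3 -c "
from h import *
st()
t=snap('top','t6.png');s=snap('side','s6.png')
def crop(n,i,x,y,w,h,k):
  c=cv2.resize(i[y:y+h,x:x+w],None,fx=k,fy=k,interpolation=2)
  return cv2.convertScaleAbs(c,alpha=1.8,beta=25)
p=cv2.imread('pics/s5.png');t=cv2.imread('pics/s6.png')
cv2.imwrite('pics/z7.png',np.hstack([crop('side',p,255,195,65,70,6),crop('side',t,255,195,65,70,6)]));st()"
```

```text
yaw 2.97 j6 82.3 pos [ 0.5205 -0.0646  0.0477] tool F [-0.79 -0.39 -0.34] Tq [-0.136 -0.18  -0.026] w 0.0518 tilt [ 8.e-04  3.e-04 -1.e+00]
yaw 2.97 j6 82.3 pos [ 0.5203 -0.0647  0.0476] tool F [ 0.98 -0.89  0.25] Tq [-0.105 -0.127 -0.077] w 0.0519 tilt [ 5.e-04  2.e-04 -1.e+00]
```

View pics/z7.png

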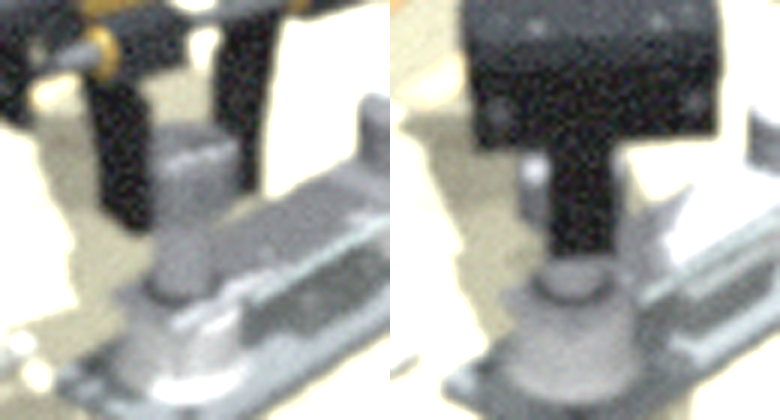

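Request:
{"method": "jog_arm", "body": {
  "motion": [
    [[0, 0, 0], [0, 0.05, 0.3], 0.6],
    [[0, 0, 0], [0, 0.05, 0.6], 0.6],
    [[0, 0, 0], [0, 0.05, 0.6], 0.2],
    [[0, 0, 0], [0, 0.05, 0.6], 0.2],
    [[0, 0, 0], [0, 0.05, 0.6], 0.2],
    [[0, 0, 0], [0, 0.05, 0.6], 0.2],
    [[0, 0, 0], [0, 0.05, 0.6], 0.2],
    [[0, 0, 0], [0, 0.05, 0.6], 0.2]
  ],
  "squeeze": 10
}}

```text
t: 10.37
tool_pos: [0.5202, -0.0652, 0.0415]
ee_rot: [-3.14, -0.082, -0.0]
ft_force: [-0.6, 1.6, 0.4]
gripper_width: 0.0357
```

```bash
python3 -c "
from h import *
st()"
```

```text
yaw 2.97 j6 82.4 pos [ 0.5202 -0.0652  0.0415] tool F [-0.49 -1.59 -0.43] Tq [ 0.344 -0.154 -0.028] w 0.0357 tilt [ 1.e-04  2.e-04 -1.e+00]
```

Request:
{"method": "jog_arm", "body": {
  "motion": [
    [[0, 0, 5], [0, 0, 0.02], 0.2],
    [[0, 0, 10], [0, 0, 0.04], 0.2],
    [[0, 0, 15], [0, 0, 0.05], 0.2],
    [[0, 0, 20], [0, 0, 0.06], 0.2],
    [[0, 0, 25], [0, 0, 0.07], 0.2],
    [[0, 0, 30], [0, 0, 0.08], 0.2],
    [[0, 0, 35], [0, 0, 0.09], 0.2],
    [[0, 0, 40], [0, 0, 0.1], 0.2],
    [[0, 0, 45], [0, 0, 0.11], 0.2],
    [[0, 0, 50], [0, 0, 0.12], 0.2],
    [[0, 0, 55], [0, 0, 0.13], 0.2],
    [[0, 0, 60], [0, 0, 0.14], 0.2]
  ]
}}

```text
t: 11.37
tool_pos: [0.5205, -0.0647, 0.0402]
ee_rot: [-2.757, 1.505, -0.001]
ft_force: [-0.7, 3.5, 0.5]
gripper_width: 0.0358
```

```bash
python3 -c "
from h import *
st()"
```

```text
yaw -57.26 j6 22.2 pos [ 0.5205 -0.0647  0.0402] tool F [-3.35 -1.31 -0.46] Tq [ 0.366 -1.03  -0.043] w 0.0358 tilt [ 9.e-04  8.e-04 -1.e+00]
```

Request:
{"method": "jog_arm", "body": {
  "motion": [
    [[0, 0, 5], [0, 0, 0.01], 0.2],
    [[0, 0, 10], [0, 0, 0.02], 0.2],
    [[0, 0, 15], [0, 0, 0.03], 0.2],
    [[0, 0, 20], [0, 0, 0.04], 0.2],
    [[0, 0, 25], [0, 0, 0.05], 0.2],
    [[0, 0, 30], [0, 0, 0.06], 0.2],
    [[0, 0, 35], [0, 0, 0.07], 0.2],
    [[0, 0, 40], [0, 0, 0.08], 0.2],
    [[0, 0, 45], [0, 0, 0.08], 0.2],
    [[0, 0, 50], [0, 0, 0.09], 0.2],
    [[0, 0, 55], [0, 0, 0.1], 0.2],
    [[0, 0, 60], [0, 0, 0.1], 0.2]
  ]
}}

```text
t: 12.37
tool_pos: [0.5212, -0.0646, 0.0394]
ee_rot: [-1.635, 2.68, -0.001]
ft_force: [0.8, 3.7, -0.2]
gripper_width: 0.0354
```

Request:
{"method": "jog_arm", "body": {
  "motion": [
    [[0, 0, 5], [0, 0, 0.01], 0.2],
    [[0, 0, 10], [0, 0, 0.02], 0.2],
    [[0, 0, 15], [0, 0, 0.03], 0.2],
    [[0, 0, 20], [0, 0, 0.04], 0.2],
    [[0, 0, 25], [0, 0, 0.05], 0.2],
    [[0, 0, 30], [0, 0, 0.06], 0.2],
    [[0, 0, 35], [0, 0, 0.07], 0.2],
    [[0, 0, 40], [0, 0, 0.08], 0.2],
    [[0, 0, 45], [0, 0, 0.08], 0.2],
    [[0, 0, 50], [0, 0, 0.09], 0.2],
    [[0, 0, 55], [0, 0, 0.1], 0.2],
    [[0, 0, 60], [0, 0, 0.1], 0.2]
  ]
}}

```text
t: 13.37
tool_pos: [0.5215, -0.0651, 0.0385]
ee_rot: [-0.076, 3.138, 0.0]
ft_force: [2.0, 0.9, -1.4]
gripper_width: 0.0355
```

```bash
python3 -c "
from h import *
st()"
```

```text
yaw -177.24 j6 -97.8 pos [ 0.5215 -0.0651  0.0385] tool F [-2.01  0.82  1.39] Tq [-0.241 -0.438  0.022] w 0.0355 tilt [ 2.8e-03  3.0e-04 -1.0e+00]
```

Request:
{"method": "jog_arm", "body": {
  "motion": [
    [[0, 0, 0], [0, 0, 0], 0.65],
    [[0, 0, 0], [0, 0, 0], 0.65],
    [[0, 0, 0], [0, 0, 0], 0.65],
    [[0, 0, 0], [0, 0, 0], 0.65],
    [[0, 0, 0], [0, 0, 0], 0.65],
    [[0, 0, -7], [0, 0, 0], 0.65],
    [[0, 0, -14], [0, 0, 0], 0.65],
    [[0, 0, -21], [0, 0, 0], 0.65],
    [[0, 0, -28], [0, 0, 0], 0.65],
    [[0, 0, -35], [0, 0, 0], 0.65],
    [[0, 0, -42], [0, 0, 0], 0.65],
    [[0, 0, -49], [0, 0, 0], 0.65]
  ]
}}

```text
t: 14.37
tool_pos: [0.5201, -0.0655, 0.038]
ee_rot: [1.386, -2.819, -0.0]
ft_force: [-0.8, 0.2, -0.1]
gripper_width: 0.0567
```

Request:
{"method": "jog_arm", "body": {
  "motion": [
    [[0, 0, -7], [0, 0, 0], 0.65],
    [[0, 0, -14], [0, 0, 0], 0.65],
    [[0, 0, -21], [0, 0, 0], 0.65],
    [[0, 0, -28], [0, 0, 0], 0.65],
    [[0, 0, -35], [0, 0, 0], 0.65],
    [[0, 0, -42], [0, 0, 0], 0.65],
    [[0, 0, -49], [0, 0, 0], 0.65],
    [[0, 0, -56], [0, 0, 0], 0.65],
    [[0, 0, -63], [0, 0, 0], 0.65],
    [[0, 0, -70], [0, 0, 0], 0.65],
    [[0, 0, -77], [0, 0, 0], 0.65],
    [[0, 0, -84], [0, 0, 0], 0.65]
  ]
}}

```text
t: 15.37
tool_pos: [0.5201, -0.0655, 0.038]
ee_rot: [2.916, -1.168, -0.0]
ft_force: [-0.1, -0.1, -0.2]
gripper_width: 0.0566
```

Request:
{"method": "jog_arm", "body": {
  "motion": [
    [[0, 0, -7], [0, 0, 0], 0.65],
    [[0, 0, -14], [0, 0, 0], 0.65],
    [[0, 0, -21], [0, 0, 0], 0.65],
    [[0, 0, -28], [0, 0, 0], 0.65],
    [[0, 0, -35], [0, 0, 0], 0.65],
    [[0, 0, -42], [0, 0, 0], 0.65],
    [[0, 0, -47], [0, 0, 0], 0.65],
    [[0, 0, -47], [0, 0, 0], 0.65],
    [[0, 0, -47], [0, 0, 0], 0.65]
  ]
}}

```text
t: 16.12
tool_pos: [0.5201, -0.0654, 0.0381]
ee_rot: [3.141, 0.078, -0.0]
ft_force: [0.2, 0.3, -0.9]
gripper_width: 0.0564
```

```bash
python3 -c "
from h import *
need(.5204,-.0652,.0385,3)"
```

```text
t 16.12 turn [ 0.    0.01 -0.15] shift_cm [ 0.03  -0.022 -0.044]
yaw 2.85 j6 82.3 pos [ 0.5201 -0.0654  0.0381] tool F [ 0.19 -0.33  0.9 ] Tq [-0.059 -0.173 -0.035] w 0.0564 tilt [-2.e-04 -0.e+00 -1.e+00]
```

Request:
{"method": "jog_arm", "body": {
  "motion": [
    [[0, 0, 0], [0.1, -0.02, 0], 0.2],
    [[0, 0, 0], [0.1, -0.02, 0], 0.2],
    [[0, 0, 0], [0.1, -0.02, 0], 0.2],
    [[0, 0, 0], [0.1, -0.02, 0], 0.2],
    [[0, 0, 0], [0.1, -0.02, 0], 0.2],
    [[0, 0, 0], [0.1, -0.02, 0], 0.2],
    [[0, 0, 0], [0.1, -0.02, 0], 0.2]
  ],
  "squeeze": 10
}}

```text
t: 16.7
tool_pos: [0.5212, -0.0651, 0.0381]
ee_rot: [-3.14, -0.081, 0.0]
ft_force: [0.0, -0.5, -0.3]
gripper_width: 0.0353
```

Request:
{"method": "jog_arm", "body": {
  "motion": [
    [[0, 0, 5], [0, 0, 0.01], 0.2],
    [[0, 0, 10], [0, 0, 0.02], 0.2],
    [[0, 0, 15], [0, 0, 0.03], 0.2],
    [[0, 0, 20], [0, 0, 0.04], 0.2],
    [[0, 0, 25], [0, 0, 0.05], 0.2],
    [[0, 0, 30], [0, 0, 0.06], 0.2],
    [[0, 0, 35], [0, 0, 0.07], 0.2],
    [[0, 0, 40], [0, 0, 0.08], 0.2],
    [[0, 0, 45], [0, 0, 0.08], 0.2],
    [[0, 0, 50], [0, 0, 0.09], 0.2],
    [[0, 0, 55], [0, 0, 0.1], 0.2],
    [[0, 0, 60], [0, 0, 0.11], 0.2]
  ]
}}

```text
t: 17.7
tool_pos: [0.521, -0.0654, 0.037]
ee_rot: [2.757, -1.505, -0.0]
ft_force: [-1.1, -1.2, 1.3]
gripper_width: 0.0357
```

```bash
python3 -c "
from h import *
st()"
```

```text
yaw -57.27 j6 22.1 pos [ 0.521  -0.0654  0.037 ] tool F [ 0.43  1.64 -1.26] Tq [-0.282  0.104 -0.022] w 0.0357 tilt [-4.e-04 -3.e-04 -1.e+00]
```

Good, small forces. Continue for 123° more.

Request:
{"method": "jog_arm", "body": {
  "motion": [
    [[0, 0, 5], [0, 0, 0.01], 0.2],
    [[0, 0, 10], [0, 0, 0.02], 0.2],
    [[0, 0, 15], [0, 0, 0.03], 0.2],
    [[0, 0, 20], [0, 0, 0.04], 0.2],
    [[0, 0, 25], [0, 0, 0.05], 0.2],
    [[0, 0, 30], [0, 0, 0.06], 0.2],
    [[0, 0, 35], [0, 0, 0.07], 0.2],
    [[0, 0, 40], [0, 0, 0.08], 0.2],
    [[0, 0, 45], [0, 0, 0.08], 0.2],
    [[0, 0, 50], [0, 0, 0.09], 0.2],
    [[0, 0, 55], [0, 0, 0.1], 0.2],
    [[0, 0, 60], [0, 0, 0.1], 0.2]
  ]
}}

```text
t: 18.7
tool_pos: [0.5207, -0.0654, 0.036]
ee_rot: [1.635, -2.682, -0.0]
ft_force: [-1.2, -0.3, 0.0]
gripper_width: 0.0355
```

Request:
{"method": "jog_arm", "body": {
  "motion": [
    [[0, 0, 6], [0, 0, 0.01], 0.2],
    [[0, 0, 12], [0, 0, 0.02], 0.2],
    [[0, 0, 18], [0, 0, 0.03], 0.2],
    [[0, 0, 24], [0, 0, 0.04], 0.2],
    [[0, 0, 30], [0, 0, 0.05], 0.2],
    [[0, 0, 36], [0, 0, 0.06], 0.2],
    [[0, 0, 42], [0, 0, 0.07], 0.2],
    [[0, 0, 48], [0, 0, 0.08], 0.2],
    [[0, 0, 54], [0, 0, 0.09], 0.2],
    [[0, 0, 60], [0, 0, 0.1], 0.2],
    [[0, 0, 63], [0, 0, 0.1], 0.2],
    [[0, 0, 63], [0, 0, 0.1], 0.2]
  ]
}}

```text
t: 19.7
tool_pos: [0.5205, -0.0651, 0.0348]
ee_rot: [-0.003, -3.14, -0.0]
ft_force: [-1.3, 1.1, 0.5]
gripper_width: 0.0355
```

```bash
python3 -c "
from h import *
st()
snap('side','s8.png');t=snap('top','t8.png')
def crop(i,x,y,w,h,k):
  return cv2.convertScaleAbs(cv2.resize(i[y:y+h,x:x+w],None,fx=k,fy=k,interpolation=2),alpha=1.6,beta=20)
p=cv2.imread('pics/s8.png');t=cv2.imread('pics/t8.png')
cv2.imwrite('pics/z8.png',np.hstack([crop(p,250,195,75,70,5),cv2.resize(t,(425,350))[:, :]]));st()"
```

```text
yaw 179.91 j6 -100.7 pos [ 0.5205 -0.0651  0.0348] tool F [ 1.31  1.12 -0.52] Tq [-0.216  0.423 -0.01 ] w 0.0355 tilt [-0.0014  0.     -1.    ]
yaw -179.96 j6 -100.5 pos [ 0.5205 -0.0651  0.0348] tool F [ 1.79  1.06 -1.08] Tq [-0.211  0.495  0.049] w 0.0355 tilt [-0.0014  0.     -1.    ]
```

View pics/z8.png

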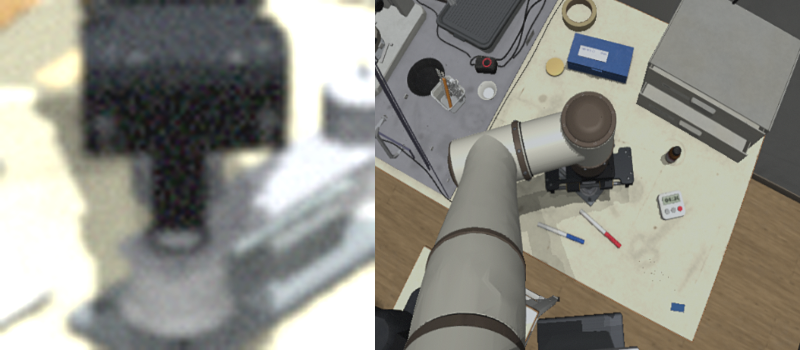

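```bash
python3 -c "
from h import *
r.finish_job();st()"
```

```text
the job is handed in; nothing more can be done
the job is handed in; nothing more can be done
```

I turned the proud screw backward until it dropped off its thread edge. I then turned it forward about one full turn, in two grips. The job was handed in at about 20 s, with the arm still holding the head at 10 N.

- **Drop:** the push-down force vanished somewhere between 48° and 60° backward of the start. After I loosened the grip, the side picture looked like a fall of about 6 mm, though a finger hid most of the head.
- **Forward turn:** the two grips turned 180° and 183°, which is 363° from where I let the screw fall. The exact edge is only known to about ±6°, so from the edge itself it is about 357°.
- **Last checks:** the tool sank about 6 mm over the forward turn, with forces of about 4 N or less. The jaws read 35.5 mm on the 36 mm head, and the head sits low in the last picture.
- **Surroundings:** both markers, the timer and the right bottle looked undisturbed in the last top view. The arm hid the left bottle there, so its final position is not confirmed.

**Not confirmed:** the rib on the head was hidden at the end, so I could not check the turn by eye. It rests on the tool angle and how far the tool sank.

**Disagreement:** the cameras showed the fingertips about 30 mm higher than the reported tool position implied. My first try at closing the jaws at the stated height went past 36 mm without touching the head. I lowered the tool by what the pictures showed, and the grip then held.

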